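# Shut the seed mill and screw its lid clamp down tight

## Task

The little steel seed mill on the bench has been cleaned and stands open. Make it ready to run: close its lid, swing the hinged clamp bolt up into the fork at the front of the lid, and then screw the black knob on the bolt down clockwise until it stops tight. Do not shove the things that stand round it out of place.

Things in the scene. Friction and masses are not known exactly. Their poses are not given: they have to be found in the camera images.
- mill: Small round stainless-steel seed mill, heavy, does not shift (fixed). Origin: centre of its underside; z up; -x is its front (swing bolt, black rocker switch), +x its back (lid hinge). Motor housing 142 mm diameter up to z = 79 mm; on it the open grinding bowl, 116 mm diameter, rim 124 mm with its top at z = 150 mm.
- mill_lid (a joint): Angle of the round steel lid: 0 = shut, grows as it opens, stop at 1.85 rad, 1.57 = upright. It starts at 1.62 to 1.82, leaning a little back. Its hinge is stiff (0.08 N m), so near upright it stays where it is left; pushed forward to 1.1 or less it sinks shut by itself, damped, in about 2 s. Pushing it takes only a few newtons; no latch; 0.35 kg.
- lid_hinge (a point): Middle of the lid's hinge pin, fixed on the mill at x = +74, z = 152 mm of its frame; axes are the mill's, the pin lies along y. The lid is a disc 128 mm in diameter, 7 mm thick at the edge and 12 mm in the middle, its centre 74 mm from the hinge; shut, its top rises from z = 158 mm at the edge to 163 mm in the middle.
- lid_tip (a point): The lid's point farthest from the hinge: middle of the open end of its fork, 170 mm from the hinge pin. Axes are the lid's: the mill's when shut; when open +z (the lid's outer face) points to the back. Fork: two prongs 30 mm long, 10 wide, 7 thick, 12 mm slot between, 32 mm over both. Shut, the fork points to the front and its upper face is at z = 158 mm.
- mill_bolt (a joint): Angle of the swing bolt (8 mm steel screw, carries the knob): 0 = upright against a hard stop, in the slot of the shut lid's fork; grows as it tips out to the mill's front (-x), stop at 1.75 rad; 1.57 = level. Starts at 1.3 to 1.72. Its pivot is stiff (0.09 N m): it stays where it is left.
- bolt_pivot (a point): Middle of the bolt's pivot pin, fixed on the mill at x = -76, z = 122 mm of its frame; axes are the mill's, the pin lies along y. The knob's grip point swings about it in the mill's x-z plane at a radius of 63 to 67 mm. Pinched across the mill's y axis the knob pivots between the pads as it is swung and lags by up to 0.2 rad: carry it on 10 mm past upright until the bolt meets its stop.
- mill_knob (a joint): Turn of the knob on the bolt, rad: 0 = loose, starts at 0 to 1.2; grows as it is turned clockwise (seen from above with the bolt upright) and winds down the bolt, 6 mm a turn, to a hard stop at 4.3 to 4.4, its washer tight on the fork of the shut lid. Friction 0.06 N m: it stays where it is left. Screwed down before the bolt is up, it no longer passes over the fork.
- knob_grip (a point): Point to grip, on the knob's axis, 23 mm above its lower face, 9 mm below its top; z along the bolt away from the pivot. Black knurled knob, 36 mm diameter, 32 mm high, on a steel washer 26 mm x 4 mm. With the bolt upright the point is at z = 189 mm (loose) to 185 mm (tight) and the knob's underside 4 mm above the washer's.
- seed_bowl: Glass bowl of pumpkin seeds, 178 mm diameter, 82 mm high, loose beside the mill; origin at the centre of its underside. Bystander.
- honey: Honey jar, 77 mm diameter, 120 mm high, loose; origin at the centre of its underside. Bystander.
- mug: Glass mug, 77 mm diameter, 116 mm over the handle, 100 mm high, loose; origin at the centre of its underside. Bystander.
- timer: Round kitchen timer, 66 mm diameter, 46 mm high, loose; origin at the centre of its underside. Bystander.
- tea_spoon: Steel table spoon, 188 mm long along its x axis, 38 mm wide, 15 mm high, lying loose beside the mill. Bystander.

How it is judged:
By the outcome, as a careful person would: the job done as asked, in the order asked, and still so for the second after the job is handed in, with the robot touching nothing.
It also fails if it takes over 64 s, if anything falls off the work surface, if the arm or the gripper's body presses on something with over 40 N, if the wrist force passes 120 N, or if a joint passes its speed limit or range.

## Robot

A 6-joint arm with a two-finger parallel gripper is mounted at the origin on a cart in front of the work surface, level with it; the furniture and walls round the work are solid. World frame = base frame: x ahead of the robot, y to its left, z up, the work surface at z = 0. Lengths are in m, angles in rad, forces in N, time in s.
With the tool pointing down it reaches from about 0.425 to 0.95 m from the base axis. Payload 3.5 kg.
Tool frame: the origin (TCP) lies midway between the tips of the shut fingers; the grasp point (between the pads) lies 19 mm behind it; z points along the fingers, y is the line along which they close (so a half turn about z gives the same grasp; the last joint's range is limited). The gripper opens to 85 mm and grips with 20 to 120 N. Pads are 22 mm wide; open, the fingers measure 114 mm over their backs; the gripper's body (76 mm by 85 mm) begins 54 mm behind the grasp point. The pads swing forward as they close: fully open they stand 13 mm farther back than shut.
Start: joints at [-1.334, 0.286, 1.577, -0, 1.279, -0.15], TCP at [0.255, -0.625, 0.231] pointing down, gripper open.
Joint ranges: [-2.77, 2.77], [-0.9, 2.22], [0.21, 2.48], [-1.53, 4.67], [0.24, 2.81], [-2.84, 2.84]. Speed limits (rad/s): [2.79, 2.79, 3.14, 3.14, 3.14, 3.14].

## Interface

Orientations are given as a unit quaternion [x, y, z, w].
In Python, from plant import ctrl gives the robot as it stands.
- The arm moves only by the tool send_rows, never from a script. Its argument "series" is a list that holds one entry, the list of rows, each a list of 7 numbers: the shift along the tool's x, y, z in cm, then the turn, a rotation vector about the tool's x, y, z in rad, then the opening, from -1 (shut) to 1 (fully open). In form: [[[x, y, z, rx, ry, rz, jaw], ...]]. A call has 1 to 10 rows; each row shifts and turns the commanded pose from where the row before left it, along the tool's axes as they then stand; what a row does not reach is not made up. A row lasts 1/8 s, in which the tool goes at most 62.5 mm and 10.7 degrees, less where a joint would pass 70% of its speed; a pose out of reach is approached as far as the arm can. A call is refused whole if a number of a shift passes 6.25 or a number of a turn 0.188, either way. A call with a gripper value outside its range is refused whole. The fingers move at their own pace and stop on an object; "force" is the grip in N (left out, the last holds). Time passes only in rows, so rows that do not move let the fingers close. It gives the time, the measured TCP pose, the force, the opening and the grip force at its end, in the units of the state.
- ctrl.get_state(): the state, without advancing time (a new reading comes with each control period).
- ctrl.read_camera(name): name is "scene" or "top" or "wrist"; returns a dict with "img" (400x640x3 uint8, red, green, blue), "fx", "fy", "cx", "cy" (pixels), "k1" (the pictures are not rectified: a ray, as slopes to the right and down, at radius r is drawn at 1 + k1 r^2 times it, then the intrinsics apply), "R" (3x3) and "t" (3): a world point X has camera coordinates R X + t; the wrist camera has in their place "hand_eye" (4x4, takes a point from camera to tool coordinates, whose origin is the TCP and whose axes are the flange's). Camera axes: x right, y down, z forward; pixel columns grow to the right and rows downward; lengths in m; the calibration is good to about 2 mm. A picture is of the moment at which its call begins: read the wrist's pose just before it. There is no depth.
- ctrl.sign_off(): hands the job in; it is judged then, once.
The state is a dict: "time": time; "qpos": joint angles; "dq": joint speeds; "joint_efforts": joint torques, N m; "eef_pos": TCP position; "tcp_rot": TCP orientation; "contact_force": force on the tool from outside, world axes, zero at the start; "wrist_torque": the same for the moment, N m; "opening": opening from 0.0 (shut) to 1.0 (fully open); "finger_force": force on a finger pad.
Only numpy, scipy, OpenCV 4.12 (cv2) and the standard library are available. Lean on these libraries where they do the work, as an engineer would, in place of code of your own. Each camera call takes 0.05 s, during which the arm holds its last target. There are 200 camera calls.

## Working session

There is one attempt and no reset: what is moved stays moved. The work goes in short steps, Python scripts to look and compute and a tool call to move; the robot and the scene stay as the last step left them, time stands still between calls to the robot, and variables do not carry over. Pictures are saved under pics/ and viewed, at most 11 in all, crops included, and the job is handed in when it is done.

Besides the shell and the picture viewer there is one more tool, called after "Call:" as name(argument=value, ...) on one line, values as JSON. send_rows: Moves the arm, as the interface text tells. Its arguments: {"type":"object","properties":{"series":{"type":"array"},"force":{"type":"number"}},"required":["series"]}

```bash
ls; mkdir -p pics; python3 - <<'E'
from plant import ctrl
import cv2,numpy as np,pickle
s=ctrl.get_state();print(s['time'],s['eef_pos'],s['tcp_rot'],s['opening'])
d={}
for n in ['scene','top']:
    c=ctrl.read_camera(n);d[n]=c
    cv2.imwrite(f'pics/{n}0.png',c['img'][:,:,::-1])
    print(n,c['fx'],c['fy'],c['cx'],c['cy'],c['k1'],np.round(c['R'],3).tolist(),np.round(c['t'],3), np.round(-c['R'].T@c['t'],3))
c=ctrl.read_camera('wrist');d['wrist']=c;print(c['hand_eye'])
pickle.dump(d,open('c0.pkl','wb'))
E
```

```text
pics
0.0 [ 0.25448765 -0.62446036  0.22993838] [ 9.81357226e-01  1.92188882e-01 -4.86158048e-05 -1.19421493e-03] 1.0013406105149985
scene 383.595780618472 383.595780618472 318.0123075040723 195.68609724476002 -0.09372743945962628 [[-0.902, -0.432, -0.018], [-0.21, 0.473, -0.855], [0.378, -0.768, -0.518]] [0.448 0.195 1.181] [-0.002  1.008  0.786]
top 434.6404723101296 434.6404723101296 319.0460577621738 190.9288991091064 -0.006647312035849838 [[-0.002, -1.0, 0.005], [-0.999, 0.001, -0.053], [0.053, -0.005, -0.999]] [0.044 0.49  1.338] [0.419 0.05  1.362]
[[-3.34755148e-04 -9.50500782e-01 -3.10721984e-01  8.07272081e-02]
 [ 9.99999904e-01 -2.30622070e-04 -3.71871525e-04 -2.80442571e-04]
 [ 2.81804828e-04 -3.10722079e-01  9.50500768e-01 -1.42790457e-01]
 [ 0.00000000e+00  0.00000000e+00  0.00000000e+00  1.00000000e+00]]
```

View pics/scene0.png

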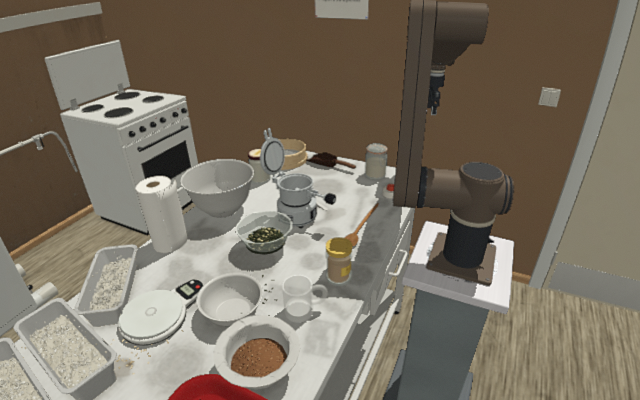

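View pics/top0.png

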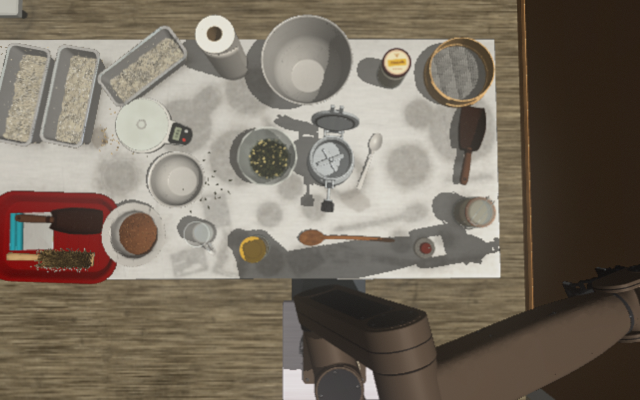

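The top view shows the mill bowl at about (330,160), the lid up at (335,118) and the knob at (327,206). In the scene view the knob is at (330,199), the lid at (272,155) and the bowl rim at (295,183). I'll enlarge both to get exact pixels.

```bash
cat > h.py <<'E'
import numpy as np,cv2
from scipy.spatial.transform import Rotation as Ro
def ray(c,p,state=None):
    K=np.array([[c['fx'],0,c['cx']],[0,c['fy'],c['cy']],[0,0,1]])
    u=cv2.undistortPoints(np.array([[p]],float),K,np.array([c['k1'],0,0,0,0.]))[0,0]
    d=np.array([u[0],u[1],1])
    if 'R' in c: o=-c['R'].T@c['t'];d=c['R'].T@d
    else:
        T=np.eye(4);T[:3,:3]=Ro.from_quat(state['tcp_rot']).as_matrix();T[:3,3]=state['eef_pos']
        T=T@c['hand_eye'];o=T[:3,3];d=T[:3,:3]@d
    return o,d/np.linalg.norm(d)
def plane(r,z): return r[0]+r[1]*(z-r[0][2])/r[1][2]
def meet(*rs):
    A=sum(np.eye(3)-np.outer(d,d) for o,d in rs);b=sum((np.eye(3)-np.outer(d,d))@o for o,d in rs)
    x=np.linalg.solve(A,b);return x,[float(np.linalg.norm(np.cross(d,x-o))) for o,d in rs]
def shift(s,target):
    "target offset in tool axes, cm"
    return Ro.from_quat(s['tcp_rot']).inv().apply(np.array(target)-s['eef_pos'])*100
E
python3 - <<'E'
import pickle,cv2,numpy as np
from h import *
d=pickle.load(open('c0.pkl','rb'))
a=d['scene']['img'][120:240,230:350];b=d['top']['img'][95:215,275:395]
m=np.hstack([cv2.resize(a,(400,400),interpolation=cv2.INTER_CUBIC),cv2.resize(b,(400,400),interpolation=cv2.INTER_CUBIC)])
cv2.imwrite('pics/crop1.png',m[:,:,::-1])
for n,(r0,r1,c0,c1) in dict(scene=(185,215,310,345),top=(192,222,312,345)).items():
    g=d[n]['img'][r0:r1,c0:c1].max(2); mk=(g<45).astype(np.uint8)
    k,l,st,ce=cv2.connectedComponentsWithStats(mk)
    for i in range(1,k):
        if st[i,4]>10: print(n,st[i]+[c0,r0,0,0,0],ce[i]+[c0,r0])
E
```

```text
scene [325 194  10  10  71] [329.36619718 198.38028169]
```

View pics/crop1.png

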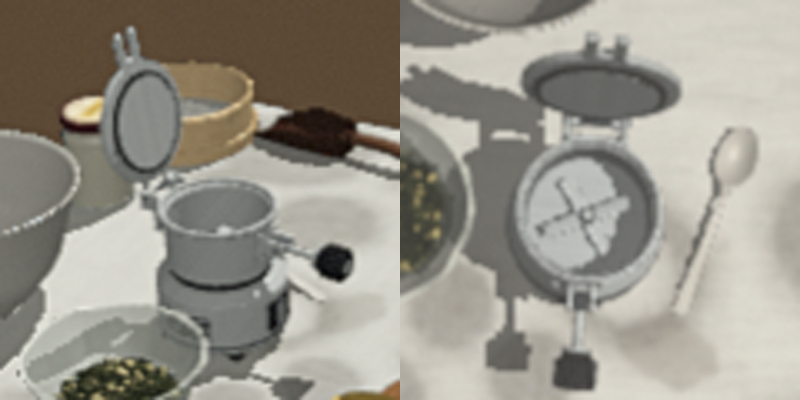

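The crop shows, in the top view, rim centre at about (331.5,160), knob at (327.5,206), pivot at (329.5,182.5) and fork slot at (337,108.5). In the scene view it shows rim centre at about (295.8,182), knob at (329.4,198.4) and fork tip at (267,131).

```bash
python3 - <<'E'
import pickle
from h import *
d=pickle.load(open('c0.pkl','rb'));S=d['scene'];T=d['top']
for n,a,b in [('rim',(295.8,182),(331.5,160.2)),('knob',(329.4,198.4),(327.5,206)),('tip',(267,131),(337,108)),('lidc',(272.5,155.5),(335.3,120)),('bowl',None,None)]:
    if a: x,e=meet(ray(S,a),ray(T,b));print(n,x.round(4),np.round(e,4))
print('rimT@.15',plane(ray(T,(331.5,160.2)),.15),'pivot@.12',plane(ray(T,(329.5,182.5)),.122))
for n,p,z in [('seedbowl',(266,156),.08),('spoon',(375,138),.01),('spoonend',(361,187),.01),('honey',(252,249),.12)]: print(n,plane(ray(T,p),z).round(3))
E
```

```text
rim [0.5711 0.01   0.1482] [0.0016 0.0016]
knob [0.442  0.0203 0.1204] [0.0004 0.0004]
tip [0.6775 0.0013 0.3148] [0.0006 0.0006]
lidc [0.6657 0.0011 0.227 ] [0.0009 0.0009]
rimT@.15 [0.56943266 0.00928115 0.15      ] pivot@.12 [0.50878984 0.01425596 0.122     ]
seedbowl [0.591 0.201 0.08 ]
spoon [ 0.657 -0.132  0.01 ]
spoonend [ 0.503 -0.087  0.01 ]
honey [0.32  0.235 0.12 ]
```

Call:
send_rows(series=[[[4.3, -2.45, -1.5, 0, 0, 0, -1], [4.3, -2.45, -1.5, 0, 0, 0, -1], [4.3, -2.45, -1.5, 0, 0, 0, -1], [4.3, -2.45, -1.5, 0, 0, 0, -1], [4.3, -2.45, -1.5, 0, 0, 0, -1], [4.3, -2.45, -1.5, 0, 0, 0, -1], [4.3, -2.45, -1.5, 0, 0, 0, -1], [4.3, -2.45, -1.5, 0, 0, 0, -1], [4.3, -2.45, -1.5, 0, 0, 0, -1], [4.3, -2.45, -1.5, 0, 0, 0, -1]]], force=40)

```text
time: 1.4
eef_pos: [0.5611, -0.2345, 0.3814]
tcp_rot: [0.981, 0.192, -0.0, -0.0]
contact_force: [0.1, 0.8, 0.2]
opening: -0.001
finger_force: 0.0
```

Call:
send_rows(series=[[[4.3, -2.45, 0, 0, 0, 0, -1], [4.3, -2.45, 0, 0, 0, 0, -1], [4.3, -2.45, 0, 0, 0, 0, -1], [4.3, -2.45, 0, 0, 0, 0, -1], [4.3, -2.45, 0, 0, 0, 0, -1], [4.3, -2.45, 0, 0, 0, 0, -1], [0, 0, 0, 0, 0, -0.18, -1], [0, 0, 0, 0, 0, -0.18, -1], [0, 0, 0, 0, 0, -0.18, -1], [0, 0, 0, 0, 0, -0.18, -1]]])

```text
time: 2.65
eef_pos: [0.7439, -0.0024, 0.3805]
tcp_rot: [0.849, 0.528, -0.0, -0.0]
contact_force: [-0.5, 0.2, 0.4]
opening: -0.004
finger_force: 0.0
```

Call:
send_rows(series=[[[0, 0, 0, 0, 0, -0.18, -1], [0, 0, 0, 0, 0, -0.18, -1], [0, 0, 0, 0, 0, -0.18, -1], [0, 0, 0, 0, 0, -0.18, -1], [0, 0, 0, 0, 0, -0.18, -1], [0, 0, 0, 0, 0, -0.18, -1], [0, 0, 0, 0, 0, -0.18, -1], [0, 0, 0, 0, 0, -0.18, -1], [0, 0, 0, 0, 0, -0.18, -1], [0, 0, 0, 0, 0, -0.18, -1]]])

```text
time: 3.9
eef_pos: [0.7438, -0.0025, 0.3806]
tcp_rot: [0.114, 0.993, 0.0, -0.001]
contact_force: [-0.2, -0.8, 0.1]
opening: 0.001
finger_force: 0.0
```

Call:
send_rows(series=[[[-1.5, 0, 0, 0, 0, -0.15, -1], [0, 0, 5.5, 0, 0, 0, -1], [0, 0, 5.5, 0, 0, 0, -1], [1.5, 0, 0, 0, 0, 0, -1], [1.5, 0, 0, 0, 0, 0, -1], [1.5, 0, 0, 0, 0, 0, -1], [1.5, 0, 0, 0, 0, 0, -1], [1.5, 0, 0, 0, 0, 0, -1], [1.5, 0, 0, 0, 0, 0, -1]]])

```text
time: 5.03
eef_pos: [0.6686, 0.0016, 0.2712]
tcp_rot: [0.042, 0.999, -0.0, 0.0]
contact_force: [0.2, -0.3, 1.6]
opening: 0.001
finger_force: 0.0
```

Call:
send_rows(series=[[[1.5, 0, 0, 0, 0, 0, -1], [1.5, 0, 0, 0, 0, 0, -1], [1.5, 0, 0, 0, 0, 0, -1], [1.5, 0, 0, 0, 0, 0, -1], [1.5, 0, 0, 0, 0, 0, -1], [1.5, 0, 0, 0, 0, 0, -1], [1.5, 0, 0, 0, 0, 0, -1], [0, 0, 0, 0, 0, 0, -1]]])

```text
time: 6.02
eef_pos: [0.5633, 0.0107, 0.2715]
tcp_rot: [0.042, 0.999, 0.0, 0.0]
contact_force: [0.5, -0.4, 0.1]
opening: 0.001
finger_force: 0.0
```

Call:
send_rows(series=[[[0, 0, -4, 0, 0, 0, 1], [0, 0, -2, 0, 0, 0, 1], [2, 0, 0, 0, 0, 0, 1], [2, 0, 0, 0, 0, 0, 1], [2, 0, 0, 0, 0, 0, 1], [0, 0, 0, 0, 0, 0, 1], [0, 0, 0, 0, 0, 0, 1], [0, 0, 0, 0, 0, 0, 1]]])

```text
time: 7.02
eef_pos: [0.505, 0.0154, 0.3312]
tcp_rot: [0.042, 0.999, 0.0, -0.0]
contact_force: [-0.2, 0.4, -0.1]
opening: 1.002
finger_force: 0.0
```

```bash
python3 - <<'E'
from plant import ctrl
import cv2,pickle,numpy as np
s=ctrl.get_state();w=ctrl.read_camera('wrist');S=ctrl.read_camera('scene')
pickle.dump((s,w,S),open('c1.pkl','wb'));print(s['time'],s['eef_pos'])
m=np.hstack([cv2.resize(w['img'],(640,400)),cv2.resize(S['img'][120:240,286:334],(160,400))])
cv2.imwrite('pics/w1.png',m[:,:,::-1])
E
```

```text
7.025 [0.50504458 0.01544444 0.33121241]
```

View pics/w1.png

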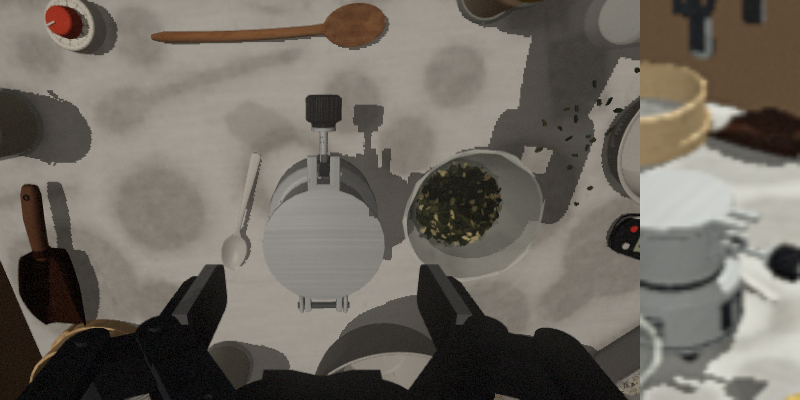

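The wrist view shows the lid shut or nearly so, with the fork at (324,172), the hinge pin at (324,303) and the black knob at (324,111), in line along the image column. I'll take a second wrist view on the way to the knob.

Call:
send_rows(series=[[[2, 0, 2, 0, 0, 0, 1], [2, 0, 2, 0, 0, 0, 1], [2, 0, 2, 0, 0, 0, 1], [0, 0, 0, 0, 0, 0, 1], [0, 0, 0, 0, 0, 0, 1]]])

```text
time: 7.75
eef_pos: [0.4458, 0.0204, 0.2725]
tcp_rot: [0.042, 0.999, -0.0, 0.001]
contact_force: [-0.8, -0.5, 0.7]
opening: 1.001
finger_force: 0.0
```

```bash
python3 - <<'E'
from plant import ctrl
import cv2,pickle,numpy as np
from h import *
s2=ctrl.get_state();w2=ctrl.read_camera('wrist');S2=ctrl.read_camera('scene')
pickle.dump((s2,w2,S2),open('c2.pkl','wb'));print(s2['time'],s2['eef_pos'])
s,w,S=pickle.load(open('c1.pkl','rb'))
def blob(img,c,r,th=50):
    m=np.zeros(img.shape[:2],np.uint8);m[c[1]-r:c[1]+r,c[0]-r:c[0]+r]=1
    m&=(img.max(2)<th).astype(np.uint8)
    n,l,st,ce=cv2.connectedComponentsWithStats(m)
    if n<2: return None
    i=1+np.argmax(st[1:,4]);x,y,ww,hh=st[i,:4]
    print('blob',st[i],ce[i].round(1));return (x+ww/2-.5,y+hh/2-.5),st[i]
a,sa=blob(w['img'],(324,111),32);
# predict in view 2 by projecting approx
from scipy.spatial.transform import Rotation as Ro
def proj(w,s,X):
    T=np.eye(4);T[:3,:3]=Ro.from_quat(s['tcp_rot']).as_matrix();T[:3,3]=s['eef_pos'];T=np.linalg.inv(T@w['hand_eye'])
    p=T[:3,:3]@X+T[:3,3];u=p[:2]/p[2];u=u*(1+w['k1']*u@u);return u*w['fx']+[w['cx'],w['cy']]
p=proj(w2,s2,np.array([.437,.02,.12])).astype(int);print('pred',p)
b,sb=blob(w2['img'],p,48)
k,_,_,_=None,0,0,0
c,sc=blob(S2['img'],(329,198),14,45)
x,e=meet(ray(w,a,s),ray(w2,b,s2));print('knob wrist2',x.round(4),np.round(e,4))
x,e=meet(ray(w,a,s),ray(w2,b,s2),ray(S2,c));print('knob3',x.round(4),np.round(e,4))
for nm,p_ ,z in [('hinge',(324,303),.152),('fork',(324,172),.158),('lidc',(323.5,242),.160)]:print(nm,plane(ray(w,p_,s),z).round(4))
m=np.hstack([w2['img'][0:400,200:500],cv2.resize(S2['img'][130:230,250:350],(400,400),interpolation=cv2.INTER_CUBIC)])
cv2.imwrite('pics/w2.png',m[:,:,::-1])
E
```

```text
7.75 [0.44575067 0.02044206 0.2724764 ]
blob [307  95  35  32 946] [323.9 110.3]
pred [319 174]
blob [ 305  163   39   39 1278] [324.  181.7]
blob [325 194  10  10  69] [329.4 198.3]
knob wrist2 [0.4433 0.0238 0.1254] [0.0002 0.0002]
knob3 [0.4428 0.0234 0.1221] [0.0008 0.0013 0.002 ]
hinge [0.6511 0.0065 0.152 ]
fork [0.4991 0.0191 0.158 ]
lidc [0.5721 0.0125 0.16  ]
```

View pics/w2.png

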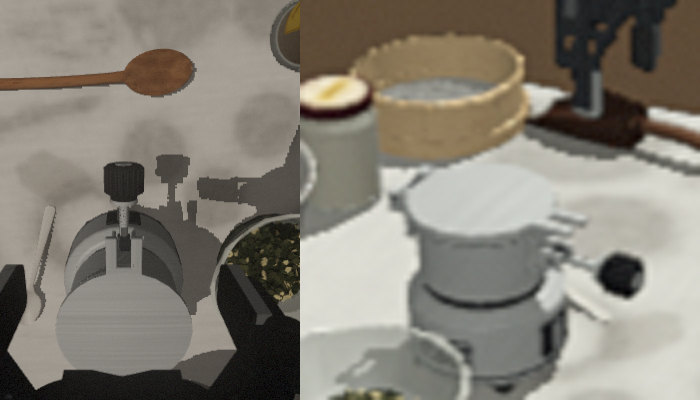

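The second wrist view and the scene crop show the lid lying shut on the bowl. The fork slot at crop (124,243) is in line with the knob at (124,182), and the bolt is about level. Next I descend onto the knob.

Call:
send_rows(series=[[[1.0, 0.27, 3, 0, 0, 0, 1], [0, 0, 4, 0, 0, 0, 1], [0, 0, 4, 0, 0, 0, 1], [0, 0, 3, 0, 0, 0, 1], [0, 0, 2, 0, 0, 0, 1], [0, 0, 1.2, 0, 0, 0, 1], [0, 0, 0, 0, 0, 0, 1]]])

```text
time: 8.72
eef_pos: [0.4352, 0.0241, 0.0992]
tcp_rot: [0.042, 0.999, 0.0, -0.0]
contact_force: [0.6, 0.2, -0.0]
opening: 0.997
finger_force: 0.0
```

Call:
send_rows(series=[[[0, 0, 0, 0, 0, 0, -1], [0, 0, 0, 0, 0, 0, -1], [0, 0, 0, 0, 0, 0, -1], [0, 0, 0, 0, 0, 0, -1], [0, 0, 0, 0, 0, 0, -1], [0, 0, 0, 0, 0, 0, -1], [0, 0, 0, 0, 0, 0, -1]]], force=40)

```text
time: 9.6
eef_pos: [0.4353, 0.0236, 0.0996]
tcp_rot: [0.042, 0.999, -0.001, 0.0]
contact_force: [-0.9, -5.3, 2.0]
opening: 0.405
finger_force: 39.8
```

```bash
python3 - <<'E'
from plant import ctrl
import cv2,numpy as np
s=ctrl.get_state();w=ctrl.read_camera('wrist');S=ctrl.read_camera('scene')
print({k:np.round(v,3) for k,v in s.items()})
m=np.hstack([w['img'][100:400,170:470],cv2.resize(S['img'][150:220,270:350],(400,300),interpolation=cv2.INTER_CUBIC)])
cv2.imwrite('pics/w3.png',m[:,:,::-1])
E
```

```text
{'time': np.float64(9.6), 'qpos': array([-1.790e-01, -9.700e-02,  2.250e+00, -1.000e-03,  9.870e-01,
       -1.664e+00]), 'dq': array([ 0.   , -0.   ,  0.   ,  0.001, -0.003,  0.001]), 'joint_efforts': array([  2.305, -20.461, -24.185,   0.998,   0.112,  -0.028]), 'eef_pos': array([0.435, 0.024, 0.1  ]), 'tcp_rot': array([ 0.042,  0.999, -0.001,  0.   ]), 'contact_force': array([-0.884, -5.29 ,  2.035]), 'wrist_torque': array([-0.835,  0.027,  0.005]), 'finger_force': np.float64(39.771), 'opening': np.float64(0.405)}
```

View pics/w3.png

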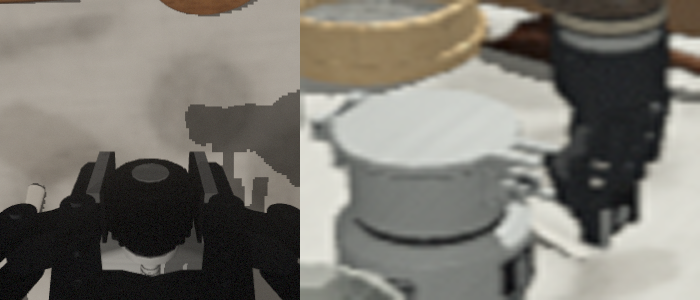

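The pads hold the knob centrally, at crop (150,205), with the opening at 0.405 (about 34 mm). Next I swing it up along the arc about the pivot.

Call:
send_rows(series=[[[-0.08, -0.05, -0.84, 0, 0, 0, -1], [-0.14, 0, -0.84, 0, 0, 0, -1], [-0.29, 0, -0.8, 0, 0, 0, -1], [-0.36, 0, -0.77, 0, 0, 0, -1], [-0.48, 0, -0.71, 0, 0, 0, -1], [-0.55, 0, -0.64, 0, 0, 0, -1], [-0.64, 0, -0.56, 0, 0, 0, -1], [-0.71, 0, -0.47, 0, 0, 0, -1]]])

```text
time: 10.7
eef_pos: [0.4617, 0.0212, 0.1532]
tcp_rot: [0.042, 0.999, -0.0, -0.009]
contact_force: [-9.9, -4.9, 0.1]
opening: 0.408
finger_force: 44.4
```

Call:
send_rows(series=[[[-0.77, 0, -0.37, 0, 0, 0, -1], [-0.8, 0, -0.28, 0, 0, 0, -1], [-0.83, 0, -0.16, 0, 0, 0, -1], [-0.85, 0, -0.06, 0, 0, 0, -1], [-0.4, 0, 0, 0, 0, 0, -1], [-0.3, 0, 0, 0, 0, 0, -1], [0, 0, 0, 0, 0, 0, -1]]])

```text
time: 11.58
eef_pos: [0.5043, 0.0176, 0.1642]
tcp_rot: [0.042, 0.999, -0.0, -0.004]
contact_force: [-6.5, -4.2, 2.8]
opening: 0.404
finger_force: 39.7
```

Call:
send_rows(series=[[[-0.3, 0, 0, 0, 0, 0, -1], [-0.3, 0, 0, 0, 0, 0, -1], [0, 0, 0, 0, 0, 0, -1]]])

```text
time: 11.95
eef_pos: [0.5102, 0.0171, 0.1641]
tcp_rot: [0.042, 0.999, -0.0, -0.004]
contact_force: [-6.9, -4.0, 2.5]
opening: 0.4
finger_force: 39.2
```

```bash
python3 - <<'E'
from plant import ctrl
import cv2,numpy as np
s=ctrl.get_state();w=ctrl.read_camera('wrist');S=ctrl.read_camera('scene')
print({k:np.round(v,3) for k,v in s.items() if k in('qpos','eef_pos','contact_force','wrist_torque')})
m=np.hstack([w['img'][100:400,170:470],cv2.resize(S['img'][140:210,270:350],(400,300),interpolation=cv2.INTER_CUBIC)])
cv2.imwrite('pics/w4.png',m[:,:,::-1])
E
```

```text
{'qpos': array([-1.650e-01, -6.000e-03,  2.032e+00, -2.000e-03,  1.125e+00,
       -1.651e+00]), 'eef_pos': array([0.51 , 0.017, 0.164]), 'contact_force': array([-6.89 , -4.038,  2.456]), 'wrist_torque': array([-0.644,  1.352,  0.106])}
```

View pics/w4.png

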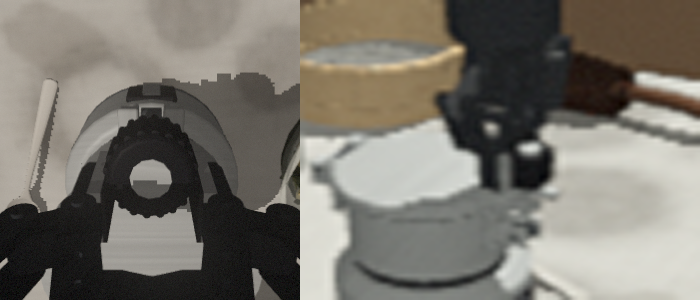

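The knob is almost upright between the pads, with its top disc at crop (150,178). The force has not risen yet, so the stop has not been reached, and I'll carry it on.

Call:
send_rows(series=[[[-0.2, 0, 0, 0, 0, 0, -1], [-0.2, 0, 0, 0, 0, 0, -1], [0, 0, 0, 0, 0, 0, -1]]])

```text
time: 12.42
eef_pos: [0.5142, 0.0168, 0.1638]
tcp_rot: [0.042, 0.999, -0.0, -0.004]
contact_force: [-5.9, -3.8, 0.9]
opening: 0.393
finger_force: 38.5
```

```bash
python3 - <<'E'
from plant import ctrl
import cv2,numpy as np
from h import *
s=ctrl.get_state();w=ctrl.read_camera('wrist');S=ctrl.read_camera('scene');T=ctrl.read_camera('top')
c=w['img'][100:400,170:470]
for p in [(320,278)]:
  s0=dict(s);s0['eef_pos']=np.array([.5102,.0171,.1641]);print(plane(ray(w,p,s0),.198))
m=np.hstack([c,cv2.resize(S['img'][160:200,300:340],(300,300),interpolation=cv2.INTER_CUBIC)])
cv2.imwrite('pics/w5.png',m[:,:,::-1])
E
```

```text
[0.49702172 0.01837259 0.198     ]
```

View pics/w5.png

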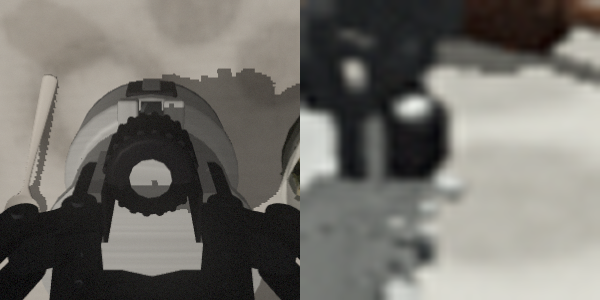

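The knob's top disc, at crop (150,178), sits about 13 mm in front of the pad centre, so the pads have partly slid past it. I'll open, re-centre on the knob and grip harder.

Call:
send_rows(series=[[[0, 0, 0, 0, 0, 0, 0.3], [0, 0, 0, 0, 0, 0, 0.3], [0.7, 0, 0, 0, 0, 0, 0.3], [0.6, 0, 0, 0, 0, 0, 0.3], [0, 0, 0, 0, 0, 0, 0.3]]])

```text
time: 13.2
eef_pos: [0.5031, 0.0181, 0.1643]
tcp_rot: [0.042, 0.999, 0.0, 0.0]
contact_force: [-0.7, -0.2, -0.0]
opening: 0.651
finger_force: 0.0
```

```bash
python3 - <<'E'
from plant import ctrl
import cv2,numpy as np
from h import *
s=ctrl.get_state();w=ctrl.read_camera('wrist');S=ctrl.read_camera('scene')
print(s['eef_pos'])
g=w['img'].max(2);roi=np.zeros_like(g);roi[200:340,270:370]=1
# bright cap disc inside the knob
n,l,st,ce=cv2.connectedComponentsWithStats(((g>110)&(roi>0)).astype(np.uint8))
for i in range(1,n):
    if st[i,4]>100: print(st[i],ce[i].round(1),plane(ray(w,st[i,:2]+st[i,2:4]/2-.5,s),.198).round(4))
m=np.hstack([w['img'][100:400,170:470],cv2.resize(S['img'][160:200,300:340],(300,300),interpolation=cv2.INTER_CUBIC)])
cv2.imwrite('pics/w6.png',m[:,:,::-1])
E
```

```text
[0.50312992 0.01807369 0.16431524]
[ 270  211   82   45 1271] [295.9 229.1] [0.4714 0.0176 0.198 ]
[270 294  45  46 659] [281.4 326.3] [0.5058 0.007  0.198 ]
[318 309  52  31 590] [356.1 329.2] [0.511  0.0267 0.198 ]
```

View pics/w6.png

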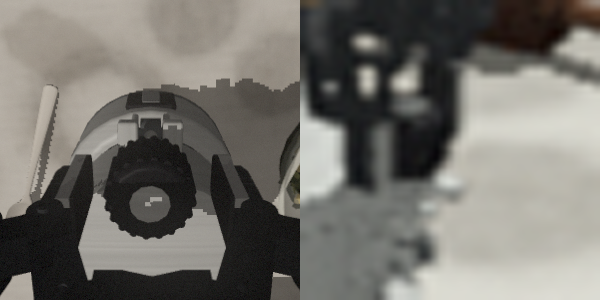

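The cap centre is now at full-image pixel (320,304), and the fork prongs straddle the bolt at (298,235) and (342,235). I'll re-centre 5 mm, grip at 80 N and push on toward the stop.

Call:
send_rows(series=[[[0.5, 0, 0, 0, 0, 0, 0.3], [0, 0, 0, 0, 0, 0, -1], [0, 0, 0, 0, 0, 0, -1], [0, 0, 0, 0, 0, 0, -1], [0, 0, 0, 0, 0, 0, -1]]], force=80)

```text
time: 13.92
eef_pos: [0.4986, 0.0179, 0.1646]
tcp_rot: [0.042, 0.999, -0.0, -0.0]
contact_force: [-3.2, -2.4, 2.9]
opening: 0.404
finger_force: 79.4
```

Call:
send_rows(series=[[[-0.2, 0, 0, 0, 0, 0, -1], [-0.2, 0, 0, 0, 0, 0, -1], [0, 0, 0, 0, 0, 0, -1]]])

```text
time: 14.3
eef_pos: [0.5003, 0.0178, 0.1644]
tcp_rot: [0.042, 0.999, -0.0, -0.004]
contact_force: [-9.3, -2.6, 8.7]
opening: 0.404
finger_force: 79.5
```

Call:
send_rows(series=[[[-0.2, 0, 0, 0, 0, 0, -1], [-0.1, 0, 0, 0, 0, 0, -1], [0, 0, 0, 0, 0, 0, -1]]])

```text
time: 14.68
eef_pos: [0.5005, 0.0178, 0.1642]
tcp_rot: [0.042, 0.999, -0.0, -0.009]
contact_force: [-18.7, -2.3, 15.7]
opening: 0.397
finger_force: 79.7
```

The force rises to 19 N with almost no travel, so the bolt is at its stop. I'll release and work out the knob axis for a centred turning grip.

Call:
send_rows(series=[[[0.4, 0, 0, 0, 0, 0, -1], [0, 0, 0, 0, 0, 0, 0.2], [0, 0, 0, 0, 0, 0, 0.2], [0, 0, 0, 0, 0, 0, 0.2]]])

```text
time: 15.18
eef_pos: [0.5019, 0.0182, 0.1641]
tcp_rot: [0.042, 0.999, 0.0, 0.0]
contact_force: [-0.4, 1.0, -1.2]
opening: 0.601
finger_force: 0.0
```

```bash
python3 - <<'E'
from plant import ctrl
import cv2,numpy as np
from h import *
s=ctrl.get_state();w=ctrl.read_camera('wrist')
print(s['eef_pos'],s['opening'],s['qpos'][5])
s0=dict(s);s0['eef_pos']=np.array([.5031,.0181,.1643]);print('before',plane(ray(w,(320,304),s0),.198))
g=cv2.cvtColor(w['img'],cv2.COLOR_RGB2GRAY)
np.set_printoptions(linewidth=250)
c=cv2.HoughCircles(cv2.resize(g[250:390,260:380],None,fx=3,fy=3,interpolation=cv2.INTER_CUBIC),cv2.HOUGH_GRADIENT,1,30,param1=80,param2=15,minRadius=35,maxRadius=80)
for x,y,r in c[0][:4]:
    p=(260+x/3,250+y/3);print(p,r/3,plane(ray(w,p,s),.198).round(4))
cv2.imwrite('pics/w7.png',cv2.resize(w['img'][150:400,200:440],(480,500))[:,:,::-1])
E
```

```text
[0.5019261  0.01823137 0.16406684] 0.6005830559077904 -1.6524912604600461
before [0.50099193 0.01838749 0.198     ]
(np.float32(316.16666), np.float32(311.5)) 16.666666 [0.5029 0.0168 0.198 ]
(np.float32(325.5), np.float32(316.83334)) 26.466667 [0.5057 0.0202 0.198 ]
```

View pics/w7.png

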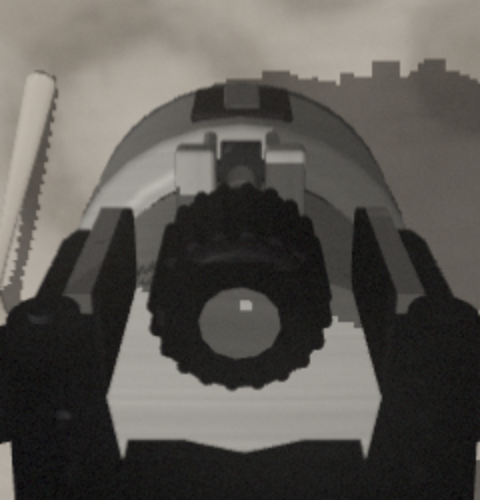

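The cap centre is at full-image pixel (320,311.5), which puts the axis at about (0.503, 0.018). The bolt sits between the prongs. Next I grip and turn clockwise, following the knob down.

Call:
send_rows(series=[[[-0.1, 0, -0.2, 0, 0, 0, 0.2], [0, 0, 0, 0, 0, 0, -1], [0, 0, 0, 0, 0, 0, -1], [0, 0, 0, 0, 0, 0, -1], [0, 0, 0, 0, 0, 0, -1]]], force=70)

```text
time: 15.85
eef_pos: [0.503, 0.0175, 0.167]
tcp_rot: [0.042, 0.999, -0.0, 0.001]
contact_force: [-1.9, -2.1, 3.4]
opening: 0.402
finger_force: 69.4
```

Call:
send_rows(series=[[[0, 0, 0.017, 0, 0, 0.18, -1], [0, 0, 0.017, 0, 0, 0.18, -1], [0, 0, 0.017, 0, 0, 0.18, -1], [0, 0, 0.017, 0, 0, 0.18, -1], [0, 0, 0.017, 0, 0, 0.18, -1], [0, 0, 0.017, 0, 0, 0.18, -1], [0, 0, 0.017, 0, 0, 0.18, -1], [0, 0, 0.017, 0, 0, 0.18, -1]]])

```text
time: 16.85
eef_pos: [0.5029, 0.0169, 0.1656]
tcp_rot: [0.693, 0.721, -0.001, 0.001]
contact_force: [-2.0, -4.8, 4.7]
opening: 0.406
finger_force: 69.3
```

```bash
python3 -c "
from plant import ctrl
s=ctrl.get_state();print({k:s[k] for k in('time','qpos','eef_pos','contact_force','wrist_torque')})"
```

```text
{'time': 16.85, 'qpos': array([-0.16708784, -0.03016982,  2.05226943, -0.00259548,  1.11868414,
       -0.20666292]), 'eef_pos': array([0.50285297, 0.01692344, 0.16557224]), 'contact_force': array([-2.04971724, -4.79645466,  4.73343581]), 'wrist_torque': array([-0.72948351,  0.27435432,  0.03379284])}
```

Call:
send_rows(series=[[[0, 0, 0.017, 0, 0, 0.18, -1], [0, 0, 0.017, 0, 0, 0.18, -1], [0, 0, 0.017, 0, 0, 0.18, -1], [0, 0, 0.017, 0, 0, 0.18, -1], [0, 0, 0.017, 0, 0, 0.18, -1], [0, 0, 0.017, 0, 0, 0.18, -1], [0, 0, 0.017, 0, 0, 0.18, -1], [0, 0, 0.017, 0, 0, 0.18, -1]]])

```text
time: 17.85
eef_pos: [0.502, 0.0173, 0.1641]
tcp_rot: [0.996, 0.086, -0.001, 0.001]
contact_force: [-4.1, -3.6, 7.2]
opening: 0.401
finger_force: 69.5
```

```bash
cat > st.py <<'E'
from plant import ctrl
s=ctrl.get_state();print(s['time'],s['qpos'][5],s['eef_pos'],s['contact_force'],s['wrist_torque'],s['joint_efforts'][5])
E
python3 st.py
```

```text
17.85 1.2333602048159116 [0.50200799 0.01730749 0.16411256] [-4.11868129 -3.62569497  7.23925849] [-0.57569764  0.61825849  0.02694853] -0.6961515359580517
```

Call:
send_rows(series=[[[0, 0, 0.017, 0, 0, 0.15, -1], [0, 0, 0.017, 0, 0, 0.15, -1], [0, 0, 0.017, 0, 0, 0.15, -1], [0, 0, 0, 0, 0, 0, -1]]])

```text
time: 18.35
eef_pos: [0.502, 0.0176, 0.1637]
tcp_rot: [0.991, -0.137, -0.001, 0.001]
contact_force: [-5.1, -2.2, 6.6]
opening: 0.403
finger_force: 69.6
```

```bash
python3 st.py
```

```text
18.35 1.678817863682465 [0.50199098 0.01759329 0.16365327] [-5.14363933 -2.1596127   6.56079864] [-0.51224444  0.68335716 -0.09488088] 0.06690875859931111
```

Call:
send_rows(series=[[[0, 0, 0.017, 0, 0, 0.15, -1], [0, 0, 0.017, 0, 0, 0.15, -1], [0, 0, 0.017, 0, 0, 0.15, -1], [0, 0, 0, 0, 0, 0, -1]]])

```text
time: 18.85
eef_pos: [0.5021, 0.0179, 0.1632]
tcp_rot: [0.935, -0.354, -0.001, 0.0]
contact_force: [-3.8, -0.9, 5.9]
opening: 0.4
finger_force: 69.6
```

```bash
python3 st.py
```

```text
18.85 2.1288442321112213 [0.50211076 0.01786345 0.16321494] [-3.79559458 -0.92405837  5.91085838] [-0.4544032   0.64531408 -0.07382398] 0.06639271974563599
```

Call:
send_rows(series=[[[0, 0, 0.015, 0, 0, 0.15, -1], [0, 0, 0.015, 0, 0, 0.15, -1], [0, 0, 0, 0, 0, 0, -1]]])

```text
time: 19.23
eef_pos: [0.5023, 0.018, 0.1631]
tcp_rot: [0.872, -0.49, -0.001, 0.0]
contact_force: [-3.2, -0.8, 7.4]
opening: 0.403
finger_force: 69.6
```

```bash
python3 st.py
```

```text
19.225 2.428819594675088 [0.50229375 0.01802126 0.16306083] [-3.1983452  -0.76083934  7.35630133] [-0.30797786  0.59658918 -0.06185078] 0.0698092463426292
```

Call:
send_rows(series=[[[0, 0, 0.015, 0, 0, 0.15, -1], [0, 0, 0.015, 0, 0, 0.15, -1], [0, 0, 0, 0, 0, 0, -1]]])

```text
time: 19.6
eef_pos: [0.5025, 0.0181, 0.163]
tcp_rot: [0.79, -0.613, 0.0, 0.001]
contact_force: [-1.8, 0.2, 7.6]
opening: 0.4
finger_force: 69.6
```

```bash
python3 st.py
```

```text
19.6 2.7242845993761104 [0.50249804 0.01806601 0.16296167] [-1.77139811  0.17359349  7.59424702] [-0.15678003  0.53980287  1.00204932] 1.145060621201992
```

The torque jumps to 1.0 N m after a 4.37 rad turn, so the knob is on its hard stop. I'll release, retreat upward and check.

Call:
send_rows(series=[[[0, 0, 0, 0, 0, 0, 0.4], [0, 0, 0, 0, 0, 0, 0.4], [0, 0, 0, 0, 0, 0, 0.4], [0, 0, -1.5, 0, 0, 0, 0.4], [0, 0, -3, 0, 0, 0, 0.4], [0, 0, -4, 0, 0, 0, 0.4], [0, 0, -4, 0, 0, 0, 0.4], [0, 0, 0, 0, 0, 0, 0.4]]])

```text
time: 20.6
eef_pos: [0.5048, 0.0176, 0.2927]
tcp_rot: [0.789, -0.614, 0.004, -0.002]
contact_force: [0.6, -0.3, -0.5]
opening: 0.702
finger_force: 0.0
```

```bash
python3 st.py; python3 - <<'E'
from plant import ctrl
import cv2,numpy as np
w=ctrl.read_camera('wrist');S=ctrl.read_camera('scene');T=ctrl.read_camera('top')
m=np.hstack([cv2.resize(w['img'][:,150:],(400,326)),cv2.resize(S['img'][145:225,240:338],(400,326),interpolation=cv2.INTER_CUBIC)])
cv2.imwrite('pics/w8.png',m[:,:,::-1])
E
```

```text
20.6 2.727737539826563 [0.50480713 0.01764367 0.29269896] [ 0.601753   -0.26665793 -0.54635178] [-0.01360202  0.04013307  0.00150653] -0.00014101348824624438
```

View pics/w8.png

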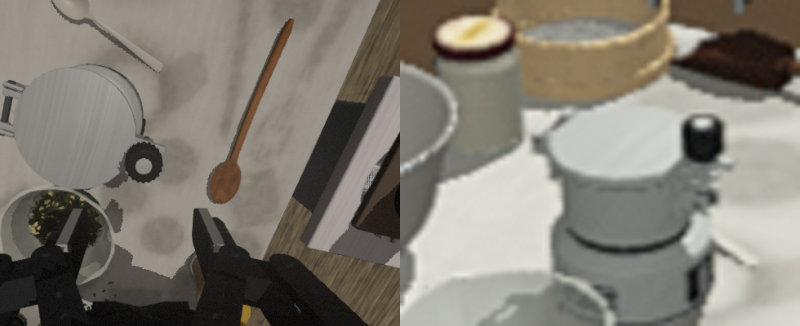

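The lid is shut and the knob stands upright over the fork, at scene crop (703,138). The neighbouring things are where they were and the arm is clear, so I'm handing in.

```bash
python3 -c "
from plant import ctrl
print(ctrl.sign_off())"
```

```text
the job is handed in; nothing more can be done
None
```

I closed the lid, swung the bolt up into the fork and screwed the knob down to its hard stop (4.37 rad of turn, about 1 N m), then handed the job in at about 21 s; nothing around the mill looked moved in the last pictures, and no verdict came back.

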